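# Break down a marking-out set-up and put the tooling away

### The arm

A 6-joint arm with a two-finger parallel gripper is mounted at the origin on the work surface. World frame = base frame: x ahead of the robot, y to its left, z up, the work surface at z = 0. Lengths are in mm, angles in degrees, forces in N, time in s.
With the tool pointing down it reaches from about 325 to 925 mm from the base axis. Payload 3.1 kg.
Tool frame: the origin (TCP) lies at the very end of the fingers, on their centre line; the grasp point (between the pads) lies 19 mm behind it; z points along the fingers, y is the line along which they close (so a half turn about z gives the same grasp; the last joint's range is limited). The gripper opens to 85 mm and grips with 20 to 120 N. Pads are 22 mm wide; open, the fingers measure 114 mm over their backs; the gripper's body (76 mm by 85 mm) begins 54 mm behind the grasp point. The pads swing forward as they close: fully open they stand 13 mm farther back than shut.
Start: joints at [-73.064, 12.427, 92.441, -0, 75.132, -6.429], TCP at [247.891, -573.75, 231.3] pointing down, gripper open.
Joint ranges: [-157.48, 157.48], [-44.54, 120.13], [17.64, 146.25], [-64.5, 244.5], [7.68, 150.69], [-147.95, 147.95]. Speed limits (degrees/s): [159.86, 159.86, 180, 180, 180, 180].

### API

Orientations are given as [roll, pitch, yaw] about the fixed x, y, z axes, in that order (R = Rz(yaw) Ry(pitch) Rx(roll)).
In Python, from bench import env, cams gives the robot as it stands.
- The arm moves only by the tool apply_moves, never from a script. Its argument "rows" is a list of rows, each a list of 4 numbers: the shift along the tool's x, y, z in mm, then the turn about the tool's z in rad. In form: [[tx, ty, tz, spin], ...]. A call has 1 to 20 rows; each row is the pose to reach, as a shift and turn from the pose commanded when the call began, along the tool's axes at that moment; what a row does not reach only later rows make up. A row lasts 1/12 s, in which the tool goes at most 41.7 mm and 7.16 degrees, less where a joint would pass 70% of its speed; a pose out of reach is approached as far as the arm can. A call with a gripper value outside its range is refused whole. "gripper" is the finger opening in mm, from 0 to 85.4, set as the call begins (left out, the last holds). The fingers move at their own pace and stop on an object; the grip force is fixed at half the most. Time passes only in rows, so rows that repeat a pose let the fingers close. It gives the time, the measured TCP pose, the force, the opening and the grip force at its end, in the units of the state.
- env.state(): the state, without advancing time (a new reading comes with each control period).
- cams.camera(name): name is "scene" or "top" or "wrist"; returns the picture (480x640x3 uint8, red, green, blue); there is no depth.
- cams.get_calibration(name): a dict with "fx", "fy", "cx", "cy" (pixels), "k1" (the pictures are not rectified: a ray, as slopes to the right and down, at radius r is drawn at 1 + k1 r^2 times it, then the intrinsics apply), "eye" and "attitude" of the camera in the world; the wrist camera has in their place "T_tool_cam" (4x4, takes a point from camera to tool coordinates, whose origin is the TCP and whose axes are the flange's). Camera axes: x right, y down, z forward; pixel columns grow to the right and rows downward; lengths in mm; the calibration is good to about 2 mm. A picture is of the moment at which its call begins: read the wrist's pose just before it. get_calibration takes no time and is no camera call.
- env.sign_off(): hands the job in; it is judged then, once.
The state is a dict: "time": time; "q": joint angles; "qd": joint speeds; "tau": joint torques, N m; "tool_pos": TCP position; "tool_rot": TCP orientation; "wrist_force": force on the tool from outside, world axes, zero at the start; "wrist_torque": the same for the moment, N m; "opening": finger opening in mm; "grasp_force": force on a finger pad.
Only numpy, scipy, OpenCV 4.12 (cv2) and the standard library are available. Lean on these libraries where they do the work, as an engineer would, in place of code of your own. Each camera call takes 0.05 s, during which the arm holds its last target. There are 200 camera calls.

### The job

The marking-out is finished: take the set-up on the cast-iron plate apart and put every piece away in the wooden tray made for it - the round bar lying in the grooved tray, and the V-block, the hole-drilled setting block and the riser plate each the same way up as now, flat on the bottom of the recess that is cut to its size. Set the pieces down without dropping them, and leave the spray can and the scribing block where they stand.

Things in the scene. Friction and masses are not known exactly. Their poses are not given: they have to be found in the camera images.
- bar: Workpiece, top of the stack: dark steel round bar, 30 mm diameter, 84 mm long, about 0.44 kg, with a small cross hole and a scribed line near each end. Lies level along its x axis in the V-block's groove, about 12 mm past each end of the V-block. Origin mid-length on its axis, 9.2 mm above the V-block's top face (crown 24.2 mm above it).
- vblock: Steel V-block, second from the top: 60 mm long (its x), 44 mm wide (its y), 40 mm high, with a 90 degree groove 24 mm wide and 12 mm deep along x in its top face; about 0.66 kg. Stands loose on the setting block, roughly lengthwise with it. Origin at the centre of the underside, z up.
- block123: Setting block, third from the top: bright rectangular block drilled full of holes, 76 mm long (x), 51 mm wide (y), 25 mm high, about 0.62 kg. Stands loose on the riser, roughly lengthwise with it. Origin at the centre of the underside, z up.
- riser: Riser plate, bottom of the stack: flat ground steel plate 110 mm long (x), 58 mm wide (y), 18 mm thick, with a small hole at each corner, about 0.75 kg. Lies loose on a fixed dark cast-iron marking-out plate, 200 x 150 mm, whose top is 25 mm above the bench. Origin at the centre of the underside, z up.
- riser_tray: Tray for the riser: wood, 152 mm (x) by 98 mm (y), 14 mm high, with the largest recess, 126 by 74 mm and 5 mm deep, lined with dark felt; floor 9 mm above the bench. Origin on the bench under the middle of the recess; x along its length. Fixed; the four trays swap places from start to start.
- block_tray: Tray for the setting block: wood, 118 mm (x) by 91 mm (y), 14 mm high, with one recess 92 by 67 mm and 5 mm deep, lined with dark felt; floor 9 mm above the bench. Origin on the bench under the middle of the recess; x along its length. Fixed.
- vblock_tray: Tray for the V-block: wood, 84 mm wide (y), 14 mm high, from 46 mm behind its origin to 84 mm ahead of it along x. Felt-lined recess 76 (x) by 60 mm, 5 mm deep, floor 9 mm above the bench; centred 61 mm along +x a narrow one holding the V-block's U-shaped clamp, fast there, 19 mm high. Origin on the bench under the middle of the V-block's recess. Fixed.
- bar_tray: Tray for the bar: wooden block 112 mm long (x), 62 mm wide (y), 22 mm high, with a 90 degree groove 24 mm wide and 12 mm deep along x in its top. A bar lying in it has its axis 31.2 mm above the bench and both ends over the wood. Origin on the bench under the middle. Fixed.
- spray_can: Bystander: blue and white aerosol can, 65 mm diameter, 182 mm high, standing loose beyond the marking-out plate. Origin at the centre of its underside.
- scribing_block: Bystander: scribing block (surface gauge), dark base 75 by 55 mm with an upright steel rod, about 205 mm high, standing loose beyond the marking-out plate. Origin at the centre of its underside.

How it is judged (in metres and radians):
At the end, for the whole second after the job is handed in: Riser, setting block and V-block flat on the floor of their own recess (within 1.8 mm of it, tilt under 0.04 rad, centre within 13 mm), the bar down in its own groove (within 2.3 mm, middle within 14 mm, 0.12 rad along it); all released and at rest (horizontal distance between riser and riser_tray below 0.013 m and z of riser in the frame of riser_tray below 0.0108 m and angle between each of riser, block123, vblock's own z axis and vertical below 0.04 rad and linear speed of each of riser, block123, vblock, bar below 0.02 m/s and horizontal distance between block123 and block_tray below 0.013 m and z of block123 in the frame of block_tray below 0.0108 m and horizontal distance between vblock and vblock_tray below 0.013 m and z of vblock in the frame of vblock_tray below 0.0108 m and horizontal distance between bar and bar_tray below 0.014 m and z of bar in the frame of bar_tray between 0.028 and 0.0335 m and angle between the x axis of bar and the x axis of bar_tray, either way round below 0.12 rad); the robot touches nothing.
It fails at once if the spray can or the scribing block pushed more than 25 mm or tipped over (distance of any of spray_can, scribing_block from where it was at the start of the episode above 0.025 m or angle between any of spray_can, scribing_block's own z axis and vertical above 0.35 rad).
It fails at once if a piece dropped: in free fall, touching nothing, faster than 0.6 m/s (a fall of about 18 mm) ((linear speed of riser above 0.6 m/s and contact force between riser and anything else below 0.05 N) or (linear speed of block123 above 0.6 m/s and contact force between block123 and anything else below 0.05 N) or (linear speed of vblock above 0.6 m/s and contact force between vblock and anything else below 0.05 N) or (linear speed of bar above 0.6 m/s and contact force between bar and anything else below 0.05 N)).
It also fails if it takes over 118 s, if anything falls off the work surface, if the arm or the gripper's body presses on something with over 40 N, if the wrist force passes 120 N, or if a joint passes its speed limit or range.

## Working session

There is one attempt and no reset: what is moved stays moved. The work goes in short steps, Python scripts to look and compute and a tool call to move; the robot and the scene stay as the last step left them, time stands still between calls to the robot, and variables do not carry over. Pictures are saved under pics/ and viewed, at most 14 in all, crops included, and the job is handed in when it is done.

Besides the shell and the picture viewer there is one more tool, called after ">>>" as name([rows], argument=value, ...), one row to a line, values as JSON. apply_moves: Moves the arm, as the interface text tells. Its arguments: {"type":"object","properties":{"rows":{"type":"array","items":{"type":"array","items":{"type":"number"}}},"gripper":{"type":"number"}},"required":["rows"]}

```bash
ls; mkdir -p pics
python3 - <<'E'
from bench import env,cams
import cv2
print(env.state())
for n in ("scene","top"):
    im=cams.camera(n); cv2.imwrite(f"pics/{n}0.png",im[:,:,::-1]); print(n,cams.get_calibration(n))
print(cams.get_calibration("wrist"))
E
```

```text
pics
{'time': 0.0, 'q': array([-7.30626516e+01,  1.24763716e+01,  9.25280477e+01, -1.10337803e-04,
        7.51306404e+01, -6.42740727e+00]), 'qd': array([ 0.02984527, -0.01501114,  0.08367768,  0.03504275,  0.03778289,
        0.02136576]), 'tau': array([-1.66722480e-04, -3.96846414e+01, -3.03851688e+01, -1.80581856e-04,
        9.63703555e-03, -4.62392620e-06]), 'tool_pos': array([ 247.66108452, -572.96352233,  229.97636036]), 'tool_rot': array([-1.79865777e+02, -1.50132356e-02,  2.33647665e+01]), 'wrist_force': array([-0.34983924, -0.53729559, -0.00130497]), 'wrist_torque': array([-0.0006977 , -0.01868321,  0.03262513]), 'grasp_force': 0.0, 'opening': 85.28699750886001}
scene {'fx': 451.0487734356526, 'fy': 451.0487734356526, 'cx': 324.8864822589478, 'cy': 247.36701308764893, 'k1': -0.08844954198695242, 'eye': array([1155.27369806, -141.58777806,  681.52245223]), 'attitude': array([-134.2275394 ,    0.49071877,   74.00682471])}
top {'fx': 610.7236996731383, 'fy': 610.7236996731383, 'cx': 328.4324882815238, 'cy': 236.93958177182876, 'k1': -0.14332665262772154, 'eye': array([ 348.6302962 ,  -16.91483215, 1433.10457446]), 'attitude': array([-170.02577884,    1.2831148 ,  -89.54297677])}
{'fx': 389.00761643060673, 'fy': 389.00761643060673, 'cx': 322.46685931178683, 'cy': 242.6556171714676, 'k1': -0.002413835225514893, 'T_tool_cam': array([[ 3.82863508e-04, -9.57179074e-01, -2.89496242e-01,
         7.45291198e+01],
       [ 9.99999203e-01,  7.14871389e-04, -1.04110758e-03,
        -1.04746468e-01],
       [ 1.20347897e-03, -2.89495612e-01,  9.57178584e-01,
        -1.42439083e+02],
       [ 0.00000000e+00,  0.00000000e+00,  0.00000000e+00,
         1.00000000e+00]])}
```

View pics/scene0.png

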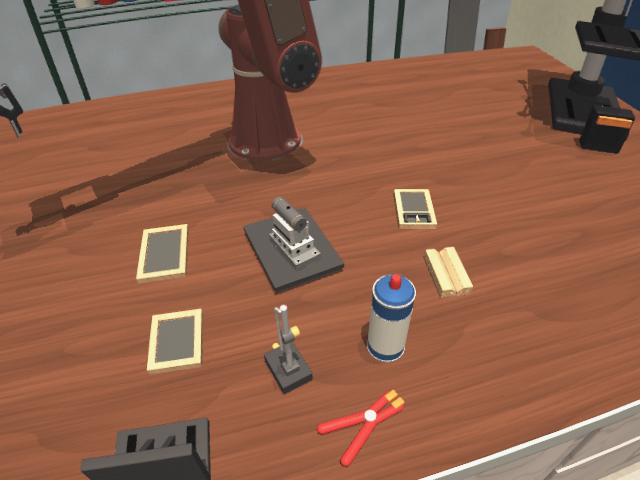

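View pics/top0.png

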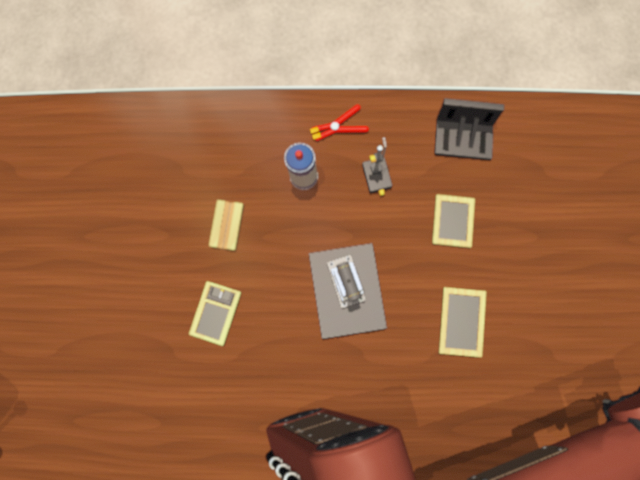

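Scene: the stack on its plate is at about (347,285) in the top view. The riser tray is at (463,322), block tray (454,220), V-block tray (215,313) and bar tray (226,225). Both bystanders are beyond the plate.

```bash
cat > h.py <<'E'
import numpy as np, cv2
from scipy.spatial.transform import Rotation as Ro
from bench import env,cams
def pose(name,st=None):
    c=cams.get_calibration(name)
    if name=="wrist":
        T=np.eye(4); T[:3,:3]=Ro.from_euler('xyz',st['tool_rot'],degrees=True).as_matrix(); T[:3,3]=st['tool_pos']
        T=T@c['T_tool_cam']; return c,T[:3,:3],T[:3,3]
    return c,Ro.from_euler('xyz',c['attitude'],degrees=True).as_matrix(),c['eye']
def rays(px,name,st=None):
    c,R,e=pose(name,st); K=np.array([[c['fx'],0,c['cx']],[0,c['fy'],c['cy']],[0,0,1]])
    u=cv2.undistortPoints(np.array(px,float).reshape(-1,1,2),K,np.array([c['k1'],0,0,0,0.])).reshape(-1,2)
    return np.c_[u,np.ones(len(u))]@R.T,e
def plane(px,z,name,st=None):
    d,e=rays(px,name,st); return (e+d*((z-e[2])/d[:,2])[:,None])[:,:2]
def pix(P,name,st=None):
    c,R,e=pose(name,st); K=np.array([[c['fx'],0,c['cx']],[0,c['fy'],c['cy']],[0,0,1]])
    return cv2.projectPoints(((np.array(P,float).reshape(-1,3)-e)@R).reshape(-1,1,3),np.zeros(3),np.zeros(3),K,np.array([c['k1'],0,0,0,0.]))[0].reshape(-1,2)
def rect(cnt,z,name,st=None):
    P=plane(cnt.reshape(-1,2),z,name,st); (c,(w,h),a)=cv2.minAreaRect(P.astype(np.float32))
    if w<h: w,h,a=h,w,a+90
    return np.round(c,1),round(w,1),round(h,1),round((a+90)%180-90,1)
def go(xy,z,yaw):
    "print shift (tool axes) and turn from the present pose; yaw = tool yaw, mod 180"
    s=env.state(); R=Ro.from_euler('xyz',s['tool_rot'],degrees=True).as_matrix()
    d=R.T@(np.array([*xy,z])-s['tool_pos']); t=(s['tool_rot'][2]-yaw+90)%180-90
    print('move',np.round(d,1),'spin',np.round(np.radians(t),3),'deg',round(t,1))
E
python3 - <<'E'
from h import *
im=cv2.imread("pics/top0.png"); hsv=cv2.cvtColor(im,cv2.COLOR_BGR2HSV)
m=cv2.inRange(hsv,(18,50,150),(38,255,255)); m=cv2.morphologyEx(m,cv2.MORPH_CLOSE,np.ones((5,5)))
for c in cv2.findContours(m,cv2.RETR_EXTERNAL,cv2.CHAIN_APPROX_NONE)[0]:
    if cv2.contourArea(c)>150: print(cv2.boundingRect(c),rect(c,14,"top"))
print(plane([(347,283)],105,"top"),plane([(347,290)],25,"top"))
s=env.state();print(pix([[400,-20,100]],"wrist",s))
E
```

```text
(439, 287, 48, 71) (array([ 400.2, -295. ]), 157.0, 102.8, -5.1)
(189, 281, 53, 65) (array([416.9, 281.9]), 135.8, 90.0, -17.0)
(209, 199, 35, 52) (array([627.8, 262.8]), 118.4, 67.7, -7.7)
(432, 194, 43, 54) (array([ 639.5, -279.7]), 123.4, 96.4, -5.8)
[[480.21295002 -26.60953169]] [[471.9246259  -27.24889099]]
[[-619.28806604 -499.7415689 ]]
```

```bash
python3 -c "
from h import *
go((475,-27),250,15)"
```

```text
move [ 425.2 -411.1  -18.9] spin 0.146 deg 8.4
```

>>> apply_moves([
  [425,-411,-19,0.146],
  [425,-411,-19,0.146],
  [425,-411,-19,0.146],
  [425,-411,-19,0.146],
  [425,-411,-19,0.146],
  [425,-411,-19,0.146],
  [425,-411,-19,0.146],
  [425,-411,-19,0.146],
  [425,-411,-19,0.146],
  [425,-411,-19,0.146],
  [425,-411,-19,0.146],
  [425,-411,-19,0.146],
  [425,-411,-19,0.146],
  [425,-411,-19,0.146],
  [425,-411,-19,0.146],
  [425,-411,-19,0.146],
  [425,-411,-19,0.146],
  [425,-411,-19,0.146],
  [425,-411,-19,0.146],
  [425,-411,-19,0.146],
])

```text
time: 1.77
tool_pos: [474.6, -29.4, 250.1]
tool_rot: [180.0, 0.0, 14.8]
wrist_force: [-0.1, -0.0, -0.0]
opening: 85.2
grasp_force: 0.0
```

Run:
```python
from h import *
import pickle
s=env.state(); im=cams.camera("wrist")[:,:,::-1]; cv2.imwrite("pics/w1.png",im); pickle.dump(s,open("pics/w1.pkl","wb")); print(s['tool_pos'],s['tool_rot'],s['time'])
```

```text
[474.6244785  -29.36981156 250.13973521] [1.79992219e+02 2.22530954e-02 1.48489542e+01] 1.7667
```

View pics/w1.png

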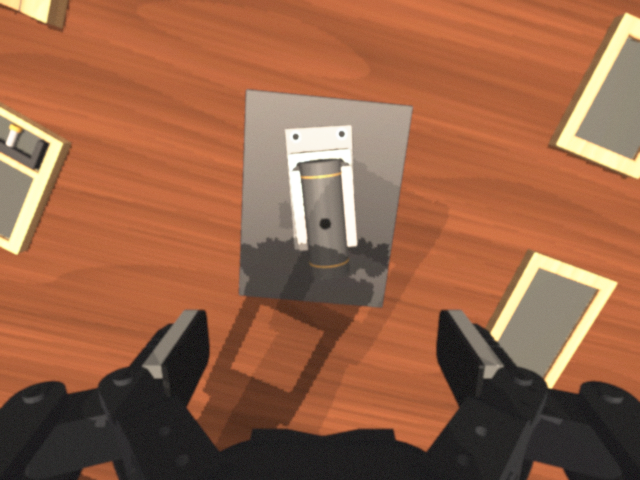

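Run:
```python
from h import *
im=cv2.imread("pics/w1.png")[110:300,220:420]; cv2.imwrite("pics/w1c.png",cv2.resize(im,None,fx=3.15,fy=3.15,interpolation=cv2.INTER_CUBIC))
```

```text
(no output)
```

View pics/w1c.png

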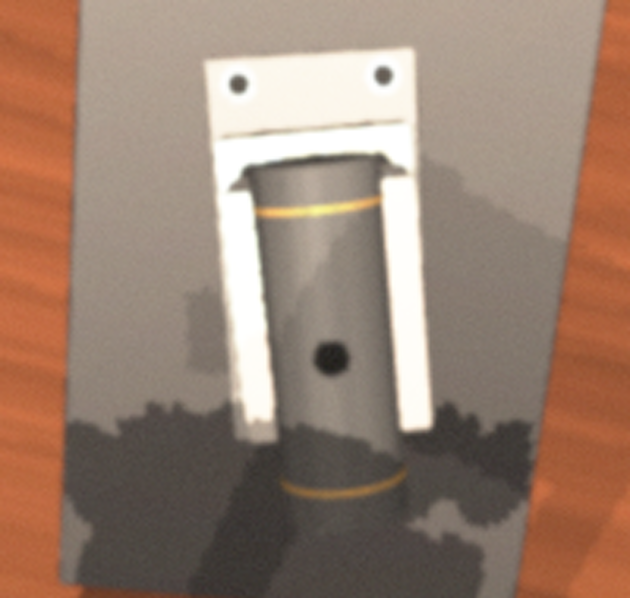

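Run:
```python
from h import *
import pickle
s=pickle.load(open("pics/w1.pkl","rb"))
f=lambda p,z:plane(np.array(p)/3.15+[220,110],z,"wrist",s)
ang=lambda a,b:np.degrees(np.arctan2(*(a-b)[::-1]))
c=f([(319,206),(343,478)],119); print('bar sil mid',c,c.mean(0),ang(c[0],c[1]))
c=f([(320,212),(343,497)],132.2); print('bar crown',c,c.mean(0),ang(c[0],c[1]),np.linalg.norm(c[0]-c[1]))
c=f([(331,357)],132.2);print('hole',c)
v=f([(220,190),(413,178),(432,430),(238,440)],108);print('v',v,v.mean(0),ang(v[0],v[3]),ang(v[1],v[2]),np.linalg.norm(v-np.roll(v,1,0),axis=1))
r=f([(206,60),(414,48)],43);d=r[0]-r[1];L=np.linalg.norm(d);n=np.array([-d[1],d[0]])/L; n*=-np.sign(n[0]);print('riser',r,L,r.mean(0)+55*n,ang(d,0*d)-90)
r=f([(214,140),(410,123)],68);d=r[0]-r[1];L=np.linalg.norm(d);n=np.array([-d[1],d[0]])/L; n*=-np.sign(n[0]);print('block',r,L,r.mean(0)+38*n,ang(d,0*d)-90)
c=c=f([(331,357)],132.2)[0]; go((c[0],c[1]),117,16)
```

```text
bar sil mid [[513.64849555 -17.6299733 ]
 [453.28464898 -39.47955128]] [483.46657227 -28.55476229] 19.898464725311843
bar crown [[514.07737343 -17.78900626]
 [453.38394303 -39.25042029]] [483.73065823 -28.51971328] 19.473776510129678 64.37611968358159
hole [[484.2105896  -28.18762729]]
v [[510.01190296   4.97992845]
 [524.00867778 -37.11673196]
 [467.05671141 -58.3580756 ]
 [452.44019538 -13.33535033]] [488.37937188 -25.95755736] 17.64742043454209 20.453978833581058 [60.41482393 44.36258021 60.78421796 47.33590953]
riser [[534.93296612  20.33035607]
 [552.57867244 -33.85920298]] 56.99016810479995 [491.45862757 -23.79391959] 18.036765421851214
block [[516.92881656  11.57906378]
 [534.08236721 -36.29734523]] 50.856610582446486 [489.73239502 -25.17625373] 19.71200093468306
move [  9.5   1.4 133.2] spin -0.02 deg -1.1
```

>>> apply_moves([
  [9.4,1.4,30,-0.083],
  [9.4,1.4,60,-0.083],
  [9.4,1.4,90,-0.083],
  [9.4,1.4,110,-0.083],
  [9.4,1.4,125,-0.083],
  [9.4,1.4,133,-0.083],
  [9.4,1.4,137,-0.083],
  [9.4,1.4,140,-0.083],
  [9.4,1.4,140,-0.083],
  [9.4,1.4,140,-0.083],
], gripper=60)

```text
time: 2.65
tool_pos: [485.4, -27.2, 111.4]
tool_rot: [179.9, -0.1, 19.7]
wrist_force: [0.3, 0.2, 0.3]
opening: 59.9
grasp_force: 0.0
```

Run:
```python
from h import *
s=env.state(); im=cams.camera("wrist")[:,:,::-1]; cv2.imwrite("pics/w2.png",im); print(s['tool_pos'],s['tool_rot'],s['time'],s['wrist_force'])
```

```text
[485.42635502 -27.16093879 111.40919711] [ 1.79939391e+02 -1.03823124e-01  1.97384970e+01] 2.65 [0.33746593 0.20873477 0.25577878]
```

View pics/w2.png

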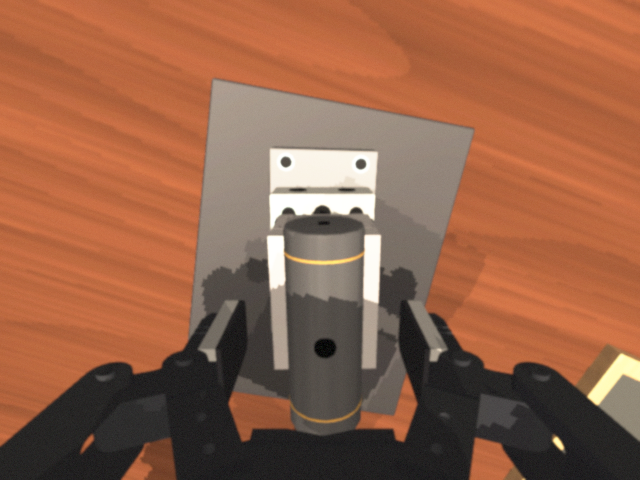

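The bar is centred between the fingers: bar at u≈324, pads at 222 and 423, cross hole at (325,348). It's aligned with the jaws, so I'll close and lift.

>>> apply_moves([
  [0,0,1,0],
  [0,0,1,0],
  [0,0,1,0],
  [0,0,1,0],
  [0,0,1,0],
  [0,0,1,0],
  [0,0,1,0],
  [0,0,1,0],
  [0,0,1,0],
  [0,0,1,0],
], gripper=15)

```text
time: 3.53
tool_pos: [485.4, -27.7, 110.2]
tool_rot: [179.9, -0.1, 19.8]
wrist_force: [-0.6, -5.8, 5.7]
opening: 27.7
grasp_force: 60.1
```

>>> apply_moves([
  [0,0,-1,0],
  [0,0,-3,0],
  [0,0,-5,0],
  [0,0,-7,0],
  [0,0,-7,0],
  [0,0,-7,0],
])

```text
time: 4.03
tool_pos: [483.2, -26.0, 115.3]
tool_rot: [-179.9, 0.1, 19.8]
wrist_force: [-0.3, 0.1, -4.7]
opening: 27.8
grasp_force: 59.6
```

Run:
```python
from h import *
s=env.state(); im=cams.camera("wrist")[:,:,::-1]; cv2.imwrite("pics/w3.png",im)
```

```text
(no output)
```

View pics/w3.png

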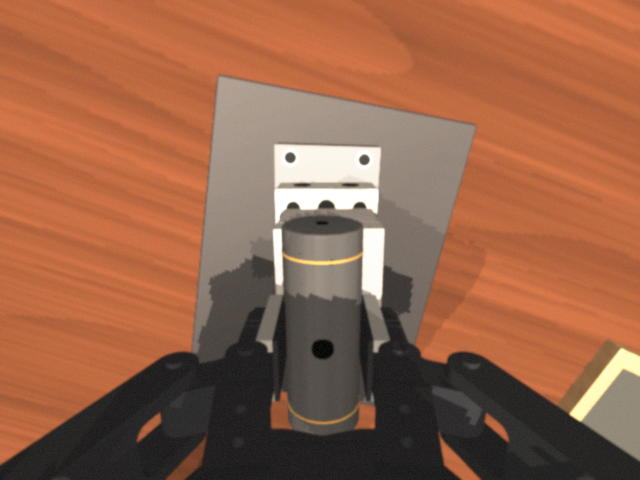

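Bar is lifted and held; wrist force −4.7 N matches its weight. Next, the bar tray.

Run:
```python
from h import *
go((626,263),190,-7.7); print(plane([(303,185),(378,180)],0,"top"))
```

```text
move [ 231.8 -224.   -74.6] spin 0.479 deg 27.5
[[ 728.08572258   79.89990928]
 [ 741.06714486 -101.85874447]]
```

>>> apply_moves([
  [0,0,-25,0],
  [0,0,-50,0.0],
  [20,-20,-75,0.1],
  [45,-44,-75,0.2],
  [70,-68,-75,0.3],
  [95,-92,-75,0.4],
  [120,-116,-75,0.479],
  [145,-140,-75,0.479],
  [170,-164,-75,0.479],
  [195,-188,-75,0.479],
  [215,-208,-75,0.479],
  [227,-219,-75,0.479],
  [232,-224,-75,0.479],
  [232,-224,-75,0.479],
  [232,-224,-75,0.479],
  [232,-224,-75,0.479],
])

```text
time: 5.42
tool_pos: [626.3, 261.0, 190.6]
tool_rot: [179.9, 0.1, -7.7]
wrist_force: [-0.5, 0.2, -4.8]
opening: 27.5
grasp_force: 60.6
```

Run:
```python
from h import *
import pickle
s=env.state(); im=cams.camera("wrist")[:,:,::-1]; cv2.imwrite("pics/w4.png",im); pickle.dump(s,open("pics/w4.pkl","wb"));print(s['tool_pos'],s['tool_rot'],pix([[626,263,22]],"wrist",s))
```

```text
[626.28434477 261.03923742 190.62237374] [ 1.79916878e+02  9.92902806e-02 -7.73842914e+00] [[320.78477104 219.72497031]]
```

View pics/w4.png

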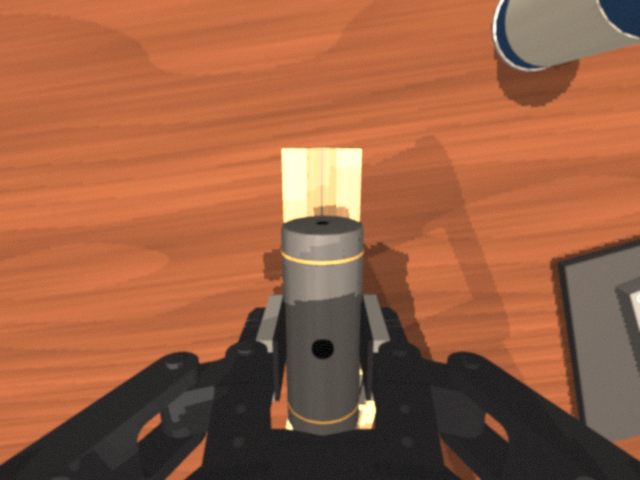

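Run:
```python
from h import *
import pickle
s=pickle.load(open("pics/w4.pkl","rb"))
y=np.radians(-7.7); u=np.array([np.cos(y),np.sin(y)])
p=plane([(321.5,148)],22,"wrist",s)[0]; c=p-56*u
b=plane([(322,348)],s['tool_pos'][2]+7.5+15,"wrist",s)[0]
print(c,b,s['tool_pos']); d=c-b; print('shift tool x',d@u,'y',d@np.array([u[1],-u[0]]))
```

```text
[627.21435212 262.18509351] [625.79617689 261.91246216] [626.28434477 261.03923742 190.62237374]
shift tool x 1.3688589955168238 y -0.46018897885317106
```

Very close. I'll lower to just above the expected contact height.

>>> apply_moves([
  [1,0,30,0],
  [1,0,60,0],
  [1,0,90,0],
  [1,0,115,0],
  [1,0,135,0],
  [1,0,150,0],
  [1,0,157,0],
  [1,0,161,0],
  [1,0,163,0],
  [1,0,163,0],
])

```text
time: 6.3
tool_pos: [629.2, 262.4, 29.5]
tool_rot: [-179.9, -0.1, -7.7]
wrist_force: [-0.0, -0.0, -3.7]
opening: 27.6
grasp_force: 60.7
```

>>> apply_moves([
  [0,0,1,0],
  [0,0,2,0],
  [0,0,2.5,0],
  [0,0,2.5,0],
])

```text
time: 6.63
tool_pos: [628.4, 262.5, 26.4]
tool_rot: [-180.0, -0.0, -7.7]
wrist_force: [-0.1, 0.7, -4.5]
opening: 27.8
grasp_force: 60.7
```

>>> apply_moves([
  [0,0,0.7,0],
  [0,0,1.4,0],
  [0,0,1.4,0],
])

```text
time: 6.88
tool_pos: [628.4, 262.2, 24.9]
tool_rot: [180.0, -0.0, -7.7]
wrist_force: [-0.1, -2.4, -2.8]
opening: 27.4
grasp_force: 61.0
```

>>> apply_moves([
  [0,0,0.6,0],
  [0,0,1.0,0],
  [0,0,1.0,0],
])

```text
time: 7.13
tool_pos: [628.5, 262.0, 24.7]
tool_rot: [180.0, -0.0, -7.7]
wrist_force: [-2.8, -3.0, 4.6]
opening: 27.9
grasp_force: 61.6
```

Seated: the force has turned upward. I'll open and rise.

>>> apply_moves([
  [0,0,0,0],
  [0,0,0,0],
  [0,0,0,0],
  [0,0,0,0],
  [0,0,0,0],
  [0,0,-10,0],
  [0,0,-30,0],
  [0,0,-60,0],
  [0,0,-95,0],
  [0,0,-130,0],
  [0,0,-165,0],
  [0,0,-200,0],
  [0,0,-200,0],
], gripper=60)

```text
time: 8.22
tool_pos: [633.3, 264.0, 235.4]
tool_rot: [-179.6, -0.9, -7.7]
wrist_force: [1.2, 0.4, 2.1]
opening: 60.3
grasp_force: 0.0
```

Run:
```python
from h import *
import pickle
s=env.state(); im=cams.camera("wrist")[:,:,::-1]; cv2.imwrite("pics/w5.png",im); pickle.dump(s,open("pics/w5.pkl","wb"));print(s['tool_pos'],s['tool_rot'],pix([[627,262,46]],"wrist",s))
go((485,-27),230,19)
```

```text
[633.25617956 264.02247819 235.36462826] [-179.56063246   -0.94089589   -7.68387992] [[328.24813989 223.99624611]]
move [-106.7  307.6   -1.4] spin -0.466 deg -26.7
```

View pics/w5.png

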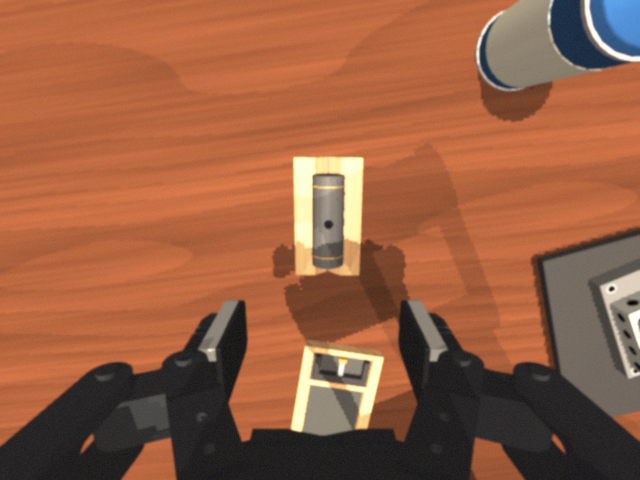

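Bar is centred in its tray: hole at (328,224), exactly where predicted. Now back over the stack.

>>> apply_moves([
  [-10,28,0,-0.1],
  [-20,56,0,-0.2],
  [-30,86,0,-0.3],
  [-42,120,0,-0.4],
  [-54,156,0,-0.466],
  [-66,190,0,-0.466],
  [-78,224,0,-0.466],
  [-90,258,0,-0.466],
  [-100,288,0,-0.466],
  [-107,308,0,-0.466],
  [-107,308,0,-0.466],
  [-107,308,0,-0.466],
  [-107,308,0,-0.466],
])

```text
time: 9.35
tool_pos: [480.7, -28.2, 222.9]
tool_rot: [-179.9, 0.0, 19.0]
wrist_force: [-0.0, -0.9, -0.1]
opening: 59.7
grasp_force: 0.0
```

Run:
```python
from h import *
import pickle
s=env.state(); im=cams.camera("wrist")[:,:,::-1].copy(); cv2.imwrite("pics/w6.png",im); pickle.dump(s,open("pics/w6.pkl","wb"));print(s['tool_pos'],s['tool_rot'],pix([[485,-27,100]],"wrist",s))
cv2.imwrite("pics/w6c.png",cv2.resize(im[90:290,220:440],None,fx=3,fy=3,interpolation=cv2.INTER_CUBIC))
```

```text
[480.71445378 -28.18236711 222.9444329 ] [-1.79946573e+02  1.36340995e-02  1.89954758e+01] [[323.66559425 228.7597349 ]]
```

View pics/w6c.png

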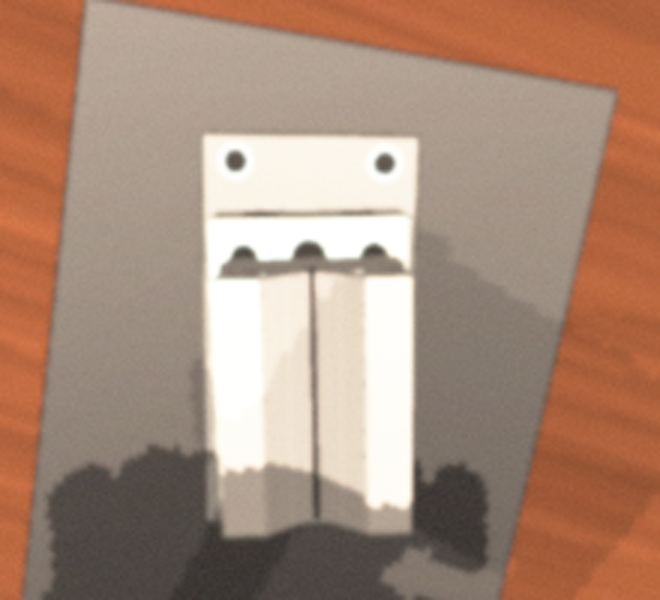

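Run:
```python
from h import *
import pickle
s=pickle.load(open("pics/w6.pkl","rb"))
f=lambda p,z:plane(np.array(p)/3+[220,90],z,"wrist",s)
ang=lambda a,b:np.degrees(np.arctan2(*(a-b)[::-1]))
v=f([(218,277),(412,277),(412,535),(225,538)],108);print('v',v.mean(0),ang(v[0],v[3]),ang(v[1],v[2]),np.linalg.norm(v-np.roll(v,1,0),axis=1))
g=f([(311,268),(318,520)],96);print('groove',g.mean(0),ang(*g))
r=f([(204,135),(416,137)],43);d=r[0]-r[1];L=np.linalg.norm(d);n=np.array([-d[1],d[0]])/L; n*=-np.sign(n[0]);print('riser',L,r.mean(0)+55*n,ang(d,0*d)-90)
r=f([(213,214),(412,214)],68);d=r[0]-r[1];L=np.linalg.norm(d);n=np.array([-d[1],d[0]])/L; n*=-np.sign(n[0]);print('block',L,r.mean(0)+38*n,ang(d,0*d)-90)
go((g.mean(0)+v.mean(0))/2,76,ang(*g))
# vblock tray from w5 is partial; use top estimate
im=cv2.imread("pics/top0.png")
```

```text
v [488.58643976 -27.14437638] 19.286053157825144 20.504119393555722 [61.30494997 42.69893201 60.55003788 43.98951498]
groove [488.51247946 -26.6979228 ] 20.666418750989735
riser 56.48212415150086 [491.48754418 -23.95073489] 18.499203411132086
block 49.83142102357533 [490.70154429 -25.42314719] 19.028329920152345
move [  7.5   1.7 147.1] spin -0.028 deg -1.6
```

>>> apply_moves([
  [7.5,1.5,30,-0.022],
  [7.5,1.5,60,-0.022],
  [7.5,1.5,85,-0.022],
  [7.5,1.5,105,-0.022],
  [7.5,1.5,125,-0.022],
  [7.5,1.5,138,-0.022],
  [7.5,1.5,144,-0.022],
  [7.5,1.5,147,-0.022],
  [7.5,1.5,147,-0.022],
], gripper=70)

```text
time: 10.15
tool_pos: [488.5, -26.9, 76.0]
tool_rot: [-180.0, 0.0, 20.3]
wrist_force: [0.4, -0.4, 0.2]
opening: 70.1
grasp_force: 0.0
```

>>> apply_moves([
  [0,0,0,0],
  [0,0,0,0],
  [0,0,0,0],
  [0,0,0,0],
  [0,0,0,0],
  [0,0,0,0],
  [0,0,0,0],
  [0,0,0,0],
], gripper=30)

```text
time: 10.82
tool_pos: [489.8, -27.5, 77.9]
tool_rot: [180.0, -0.2, 20.3]
wrist_force: [-0.3, 2.7, 6.3]
opening: 43.0
grasp_force: 63.5
```

```bash
python3 -c "
from h import *
go((399,287),150,-17)"
```

```text
move [  23.9 -326.4  -72.3] spin 0.65 deg 37.3
```

>>> apply_moves([
  [0,0,-4,0],
  [0,0,-15,0],
  [0,0,-40,0],
  [0,0,-72,0],
  [2,-30,-72,0.1],
  [4,-60,-72,0.2],
  [6,-90,-72,0.3],
  [8,-120,-72,0.4],
  [11,-155,-72,0.5],
  [14,-190,-72,0.6],
  [17,-225,-72,0.65],
  [19,-260,-72,0.65],
  [21,-290,-72,0.65],
  [23,-313,-72,0.65],
  [24,-326,-72,0.65],
  [24,-326,-72,0.65],
  [24,-326,-72,0.65],
  [24,-326,-72,0.65],
])

```text
time: 12.32
tool_pos: [397.2, 285.4, 147.6]
tool_rot: [179.9, 0.1, -17.0]
wrist_force: [1.2, -0.1, -6.0]
opening: 43.2
grasp_force: 63.2
```

Run:
```python
from h import *
import pickle
s=env.state(); im=cams.camera("wrist")[:,:,::-1]; cv2.imwrite("pics/w7.png",im); pickle.dump(s,open("pics/w7.pkl","wb"));print(s['tool_pos'],s['tool_rot'],s['wrist_force'],pix([[399,287,9]],"wrist",s))
```

```text
[397.23443516 285.36540714 147.55334365] [ 1.79863299e+02  6.08570834e-02 -1.69658001e+01] [ 1.20136026 -0.08606484 -6.01309333] [[320.30956837 226.86931964]]
```

View pics/w7.png

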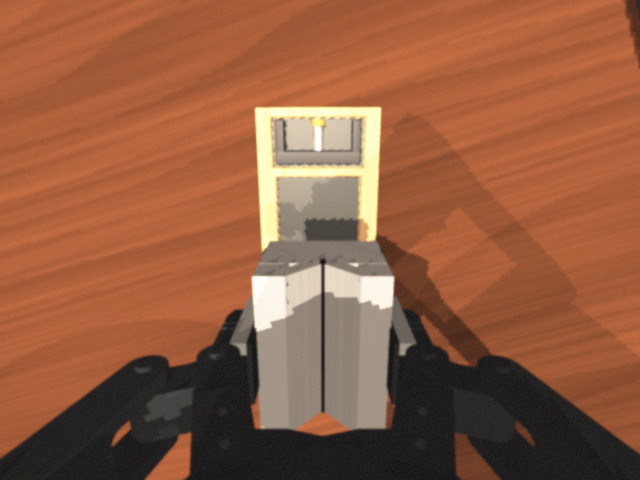

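Run:
```python
from h import *
import pickle
s=pickle.load(open("pics/w7.pkl","rb"))
y=np.radians(s['tool_rot'][2]); u=np.array([np.cos(y),np.sin(y)]); w=np.array([u[1],-u[0]])
B=lambda p:np.round(np.c_[(p-s['tool_pos'][:2])@u,(p-s['tool_pos'][:2])@w],1)
o=B(plane([(256,107),(381,107),(262,240),(378,240),(319,177)],14,"wrist",s)); print('tray in tool',o.tolist(),'origin x',o[:2,0].mean()-84,'or',o[4,0]-38,'y',o[:4,1].mean())
v=B(plane([(253,277),(393,277),(387,429),(260,429)],s['tool_pos'][2]+32,"wrist",s)); print('vb',v.tolist(),v.mean(0))
```

```text
tray in tool [[85.5, -45.1], [85.5, 38.7], [-7.5, -45.2], [-7.5, 40.6], [38.8, -2.9]] origin x 1.5 or 0.7999999999999972 y -2.75
vb [[29.9, -21.9], [29.9, 20.7], [-26.9, 21.7], [-26.8, -22.4]] [ 1.525 -0.475]
```

>>> apply_moves([
  [0,-2.3,30,0],
  [0,-2.3,60,0],
  [0,-2.3,85,0],
  [0,-2.3,105,0],
  [0,-2.3,116,0],
  [0,-2.3,122,0],
  [0,-2.3,125,0],
  [0,-2.3,126,0],
  [0,-2.3,126,0],
])

```text
time: 13.12
tool_pos: [399.9, 289.2, 23.5]
tool_rot: [-179.9, -0.1, -17.0]
wrist_force: [0.0, -0.2, -6.8]
opening: 42.9
grasp_force: 63.0
```

>>> apply_moves([
  [0,0,1,0],
  [0,0,2,0],
  [0,0,2,0],
])

```text
time: 13.37
tool_pos: [399.2, 289.1, 21.1]
tool_rot: [-179.9, -0.1, -17.0]
wrist_force: [-0.3, 0.6, -6.7]
opening: 43.1
grasp_force: 63.1
```

>>> apply_moves([
  [0,0,1,0],
  [0,0,2,0],
  [0,0,2,0],
])

```text
time: 13.62
tool_pos: [399.0, 289.0, 19.0]
tool_rot: [-180.0, -0.0, -17.0]
wrist_force: [-1.6, 0.1, -1.9]
opening: 43.3
grasp_force: 63.6
```

>>> apply_moves([
  [0,0,0.7,0],
  [0,0,1.2,0],
  [0,0,1.2,0],
])

```text
time: 13.87
tool_pos: [399.0, 289.0, 18.9]
tool_rot: [180.0, 0.0, -17.0]
wrist_force: [-4.4, -1.6, 9.5]
opening: 43.1
grasp_force: 65.2
```

>>> apply_moves([
  [0,0,0,0],
  [0,0,0,0],
  [0,0,0,0],
  [0,0,0,0],
  [0,0,0,0],
  [0,0,-10,0],
  [0,0,-30,0],
  [0,0,-60,0],
  [0,0,-95,0],
  [0,0,-130,0],
  [0,0,-165,0],
  [0,0,-190,0],
  [0,0,-190,0],
  [0,0,-190,0],
], gripper=66)

```text
time: 15.03
tool_pos: [400.2, 289.5, 210.2]
tool_rot: [-179.8, -0.2, -17.0]
wrist_force: [0.2, 0.7, -0.5]
opening: 65.7
grasp_force: 0.0
```

Run:
```python
from h import *
import pickle
s=env.state(); im=cams.camera("wrist")[:,:,::-1].copy(); cv2.imwrite("pics/w8.png",im); pickle.dump(s,open("pics/w8.pkl","wb"))
cv2.imwrite("pics/w8c.png",cv2.resize(im[130:380,200:440],None,fx=2.2,fy=2.2)); print(s['tool_pos'],s['tool_rot'])
go((490,-25.5),190,19.5)
```

```text
[400.15362783 289.50323748 210.24641979] [-179.76048639   -0.24121551  -16.96947524]
move [178.9 274.   17.9] spin -0.637 deg -36.5
```

View pics/w8c.png

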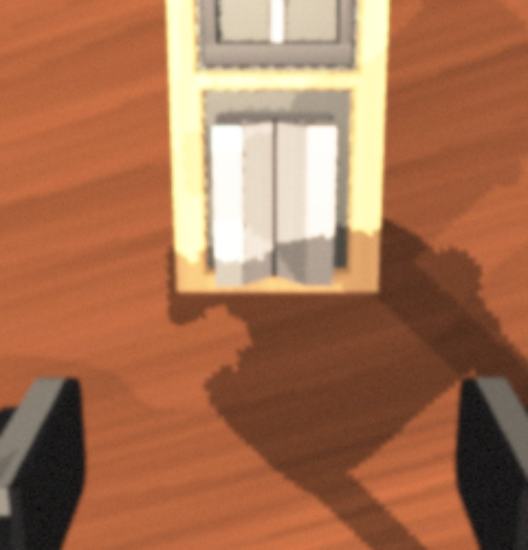

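>>> apply_moves([
  [14,22,0,-0.08],
  [32,49,0,-0.18],
  [51,78,0,-0.28],
  [70,107,0,-0.38],
  [89,136,0,-0.48],
  [108,165,0,-0.58],
  [127,194,5,-0.637],
  [146,223,10,-0.637],
  [162,248,15,-0.637],
  [173,265,18,-0.637],
  [179,274,18,-0.637],
  [179,274,18,-0.637],
  [179,274,18,-0.637],
  [179,274,18,-0.637],
])

```text
time: 16.25
tool_pos: [489.2, -24.4, 188.6]
tool_rot: [-179.9, 0.1, 19.6]
wrist_force: [0.5, -0.2, 0.5]
opening: 65.9
grasp_force: 0.0
```

Run:
```python
from h import *
import pickle
s=pickle.load(open("pics/w8.pkl","rb"))
f=lambda p,z:plane(np.array(p)/2.2+[200,130],z,"wrist",s)
y=np.radians(-17); u=np.array([np.cos(y),np.sin(y)]); w=np.array([u[1],-u[0]])
v=f([(212,125),(336,125),(332,284),(216,287)],49).mean(0); t=f([(177,290),(380,290)],14).mean(0)+46*u; r=f([(277,90)],14)[0]-38*u
print('vb',v,'tray',t,r,'err x',(v-t)@u,(v-r)@u,'y',(v-t)@w)
s=env.state(); im=cams.camera("wrist")[:,:,::-1].copy(); cv2.imwrite("pics/w9.png",im); pickle.dump(s,open("pics/w9.pkl","wb"));print(s['tool_pos'],s['tool_rot'])
cv2.imwrite("pics/w9c.png",cv2.resize(im[90:330,220:440],None,fx=2.4,fy=2.4,interpolation=cv2.INTER_CUBIC))
```

```text
vb [398.81403251 289.39568335] tray [399.88419633 287.00400161] [399.16890656 288.15160716] err x -1.7226628139174385 -0.7031004177555479 y -1.9742909948503438
[489.21711003 -24.42653651 188.62592107] [-1.79917569e+02  6.02676776e-02  1.95738587e+01]
```

View pics/w9c.png

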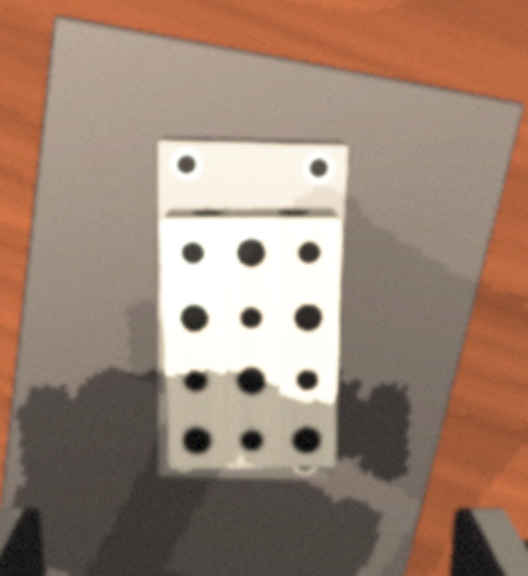

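Run:
```python
from h import *
import pickle
s=pickle.load(open("pics/w9.pkl","rb"))
f=lambda p,z:plane(np.array(p)/2.4+[220,90],z,"wrist",s)
ang=lambda a,b:np.degrees(np.arctan2(*(a-b)[::-1]))
v=f([(161,216),(341,216),(337,467),(168,468)],68);print('b',v.mean(0),ang(v[0],v[3]),ang(v[1],v[2]),np.linalg.norm(v-np.roll(v,1,0),axis=1))
h=f([(193,253),(251,253),(309,253),(197,440),(252,440),(306,440)],68);print(h.mean(0),ang(h[1],h[4]),ang(h[0],h[2])-90)
r=f([(158,141),(348,146)],43);d=r[0]-r[1];L=np.linalg.norm(d);n=np.array([-d[1],d[0]])/L; n*=-np.sign(n[0]);print('riser',L,r.mean(0)+55*n,ang(d,0*d)-90)
go((v.mean(0)+h.mean(0))/2,49.5,19.3)
```

```text
b [490.31422449 -25.1931899 ] 19.67930992180922 20.373920393802447 [76.46611602 50.52196397 76.10508769 51.44549176]
[489.56516347 -25.33264325] 19.990233148906533 19.622263625417574
riser 57.1393996395945 [491.36248208 -23.72696633] 18.13600347175823
move [  0.3   1.2 139.4] spin 0.005 deg 0.3
```

>>> apply_moves([
  [0.3,1,30,0],
  [0.3,1,60,0],
  [0.3,1,90,0],
  [0.3,1,112,0],
  [0.3,1,127,0],
  [0.3,1,135,0],
  [0.3,1,139,0],
  [0.3,1,139,0],
], gripper=72)

```text
time: 16.97
tool_pos: [490.2, -25.7, 50.0]
tool_rot: [-180.0, 0.0, 19.6]
wrist_force: [0.6, -0.2, 0.5]
opening: 72.1
grasp_force: 0.0
```

>>> apply_moves([
  [0,0,0,0],
  [0,0,0,0],
  [0,0,0,0],
  [0,0,0,0],
  [0,0,0,0],
  [0,0,0,0],
  [0,0,0,0],
  [0,0,0,0],
], gripper=40)

```text
time: 17.63
tool_pos: [492.1, -26.3, 52.1]
tool_rot: [180.0, -0.2, 19.5]
wrist_force: [-0.8, 2.5, 6.5]
opening: 49.5
grasp_force: 66.3
```

```bash
python3 -c "
from h import *
go((637,-279),140,-5.5)"
```

```text
move [ 52.4 286.6 -87.5] spin 0.436 deg 25.0
```

>>> apply_moves([
  [0,0,-4,0],
  [0,0,-15,0],
  [0,0,-40,0],
  [0,0,-70,0],
  [5,28,-88,0.1],
  [10,56,-88,0.2],
  [16,90,-88,0.3],
  [22,124,-88,0.4],
  [28,158,-88,0.436],
  [35,192,-88,0.436],
  [41,226,-88,0.436],
  [46,254,-88,0.436],
  [50,276,-88,0.436],
  [52.4,286.6,-88,0.436],
  [52.4,286.6,-88,0.436],
  [52.4,286.6,-88,0.436],
  [52.4,286.6,-88,0.436],
])

```text
time: 19.05
tool_pos: [634.3, -277.4, 137.0]
tool_rot: [-179.9, 0.2, -5.4]
wrist_force: [-0.2, 0.3, -5.1]
opening: 49.4
grasp_force: 64.9
```

Run:
```python
from h import *
import pickle
s=env.state(); im=cams.camera("wrist")[:,:,::-1]; cv2.imwrite("pics/w10.png",im); pickle.dump(s,open("pics/w10.pkl","wb"));print(s['tool_pos'],s['tool_rot'],s['wrist_force'])
```

```text
[ 634.2939107  -277.3922506   137.01680022] [-179.88548914    0.18752815   -5.42682928] [-0.23366156  0.30337816 -5.05196412]
```

View pics/w10.png

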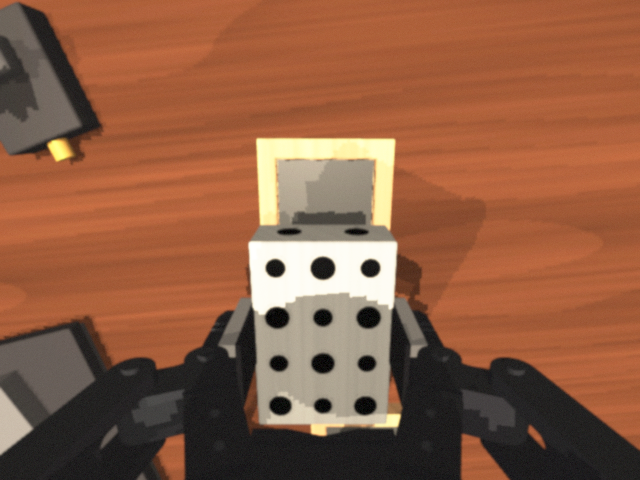

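Run:
```python
from h import *
import pickle
s=pickle.load(open("pics/w10.pkl","rb"))
y=np.radians(s['tool_rot'][2]); u=np.array([np.cos(y),np.sin(y)]); w=np.array([u[1],-u[0]])
B=lambda p:np.round(np.c_[(p-s['tool_pos'][:2])@u,(p-s['tool_pos'][:2])@w],1)
o=B(plane([(257,139),(394,139),(260,220),(394,220),(276,158),(376,158)],14,"wrist",s)); print('tray in tool',o.tolist(),'origin x',o[0,0]-59,o[4,0]-46,'y',o[:,1].mean())
v=B(plane([(249,240),(396,240),(389,422),(260,423)],s['tool_pos'][2]+16.5,"wrist",s)); print('b',v.tolist(),v.mean(0))
```

```text
tray in tool [[65.0, -44.2], [65.0, 46.2], [10.1, -44.7], [10.2, 49.1], [52.7, -32.1], [52.7, 34.8]] origin x 6.0 6.700000000000003 y 1.5166666666666657
b [[37.2, -25.4], [37.3, 24.2], [-37.5, 25.7], [-38.1, -25.2]] [-0.275 -0.175]
```

>>> apply_moves([
  [6.5,1.3,30,0],
  [6.5,1.3,60,0],
  [6.5,1.3,85,0],
  [6.5,1.3,100,0],
  [6.5,1.3,110,0],
  [6.5,1.3,114,0],
  [6.5,1.3,116,0],
  [6.5,1.3,116,0],
])

```text
time: 19.77
tool_pos: [643.1, -281.4, 23.6]
tool_rot: [179.9, -0.1, -5.4]
wrist_force: [-0.1, 0.6, -5.4]
opening: 49.5
grasp_force: 64.8
```

>>> apply_moves([
  [0,0,1,0],
  [0,0,2,0],
  [0,0,2,0],
])

```text
time: 20.02
tool_pos: [642.9, -281.5, 21.6]
tool_rot: [179.9, -0.1, -5.5]
wrist_force: [-0.7, -0.0, -5.6]
opening: 49.8
grasp_force: 64.8
```

>>> apply_moves([
  [0,0,1,0],
  [0,0,2,0],
  [0,0,2,0],
])

```text
time: 20.27
tool_pos: [642.1, -281.0, 18.3]
tool_rot: [180.0, -0.0, -5.5]
wrist_force: [-0.6, 0.3, -5.9]
opening: 49.4
grasp_force: 65.0
```

>>> apply_moves([
  [0,0,0.7,0],
  [0,0,1.3,0],
  [0,0,1.3,0],
])

```text
time: 20.52
tool_pos: [642.1, -281.0, 18.2]
tool_rot: [180.0, 0.0, -5.4]
wrist_force: [-3.3, 1.6, 2.8]
opening: 49.8
grasp_force: 65.8
```

>>> apply_moves([
  [0,0,0,0],
  [0,0,0,0],
  [0,0,0,0],
  [0,0,0,0],
  [0,0,0,0],
  [0,0,-10,0],
  [0,0,-30,0],
  [0,0,-60,0],
  [0,0,-95,0],
  [0,0,-130,0],
  [0,0,-160,0],
  [0,0,-160,0],
  [0,0,-160,0],
  [0,0,-160,0],
], gripper=72)

```text
time: 21.68
tool_pos: [641.9, -280.9, 177.4]
tool_rot: [180.0, -0.0, -5.5]
wrist_force: [-0.2, 0.3, -0.7]
opening: 72.0
grasp_force: 0.0
```

Run:
```python
from h import *
import pickle
s=env.state(); im=cams.camera("wrist")[:,:,::-1].copy(); cv2.imwrite("pics/w11.png",im); pickle.dump(s,open("pics/w11.pkl","wb"))
cv2.imwrite("pics/w11c.png",cv2.resize(im[100:380,200:440],None,fx=2,fy=2)); print(s['tool_pos'],s['tool_rot'])
go((491,-24),170,18.3)
```

```text
[ 641.93808733 -280.88160661  177.37290219] [ 1.79990648e+02 -2.18213635e-02 -5.45427657e+00]
move [-173.9 -241.     6.3] spin -0.415 deg -23.8
```

View pics/w11c.png

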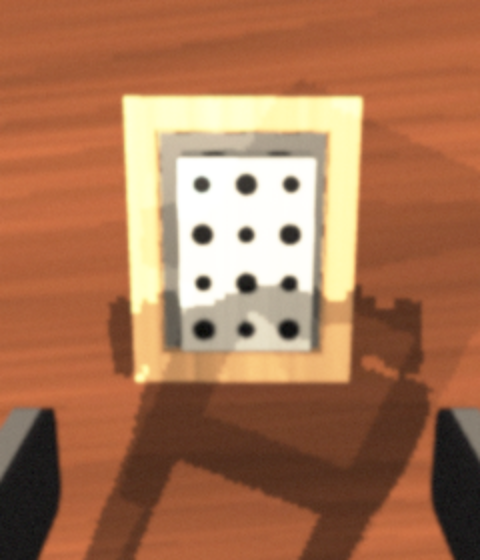

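The setting block lies in its recess at crop (248,253). That was my 14th picture, so from here I measure numerically only.

>>> apply_moves([
  [-14,-20,0,-0.08],
  [-35,-49,0,-0.18],
  [-56,-78,0,-0.28],
  [-77,-107,0,-0.38],
  [-98,-136,0,-0.415],
  [-119,-165,0,-0.415],
  [-140,-194,0,-0.415],
  [-155,-215,0,-0.415],
  [-166,-231,0,-0.415],
  [-174,-241,6,-0.415],
  [-174,-241,6,-0.415],
  [-174,-241,6,-0.415],
  [-174,-241,6,-0.415],
])

```text
time: 22.82
tool_pos: [492.0, -25.3, 170.3]
tool_rot: [180.0, 0.0, 18.3]
wrist_force: [-0.3, 0.0, 0.0]
opening: 72.2
grasp_force: 0.0
```

Run:
```python
from h import *
import pickle
s=env.state(); im=cams.camera("wrist")[:,:,::-1].copy(); cv2.imwrite("pics/w12.png",im); pickle.dump(s,open("pics/w12.pkl","wb"));print(s['tool_pos'],s['tool_rot'])
print(pix([[491.4+a*np.cos(.318)-b*np.sin(.318),-23.8+a*np.sin(.318)+b*np.cos(.318),43] for a,b in((55,29),(55,-29),(-55,-29),(-55,29))],"wrist",s).round())
g=cv2.cvtColor(im,cv2.COLOR_BGR2GRAY); hsv=cv2.cvtColor(im,cv2.COLOR_BGR2HSV)
for r in range(130,400,20): print(r,g[r,230:420:10].tolist())
for lo in(140,170,200):
  m=((g>lo)&(hsv[...,1]<60)).astype(np.uint8); m=cv2.morphologyEx(m,cv2.MORPH_CLOSE,np.ones((9,9)))
  for c in cv2.findContours(m,cv2.RETR_EXTERNAL,cv2.CHAIN_APPROX_NONE)[0]:
    if cv2.contourArea(c)>1000: print(lo,cv2.boundingRect(c),rect(c,43,"wrist",s))
```

```text
[491.98572169 -25.26436502 170.28880767] [1.79990190e+02 4.48652403e-02 1.82974676e+01]
[[278. 155.]
 [364. 155.]
 [359. 303.]
 [283. 303.]]
130 [134, 161, 162, 160, 161, 161, 159, 158, 159, 157, 159, 158, 155, 158, 156, 154, 153, 152, 128]
150 [158, 156, 154, 155, 156, 154, 157, 153, 155, 153, 153, 152, 153, 154, 150, 153, 151, 148, 148]
170 [154, 155, 155, 152, 152, 238, 253, 244, 244, 245, 244, 245, 248, 244, 148, 147, 144, 146, 148]
190 [151, 149, 147, 146, 145, 220, 241, 240, 241, 243, 222, 223, 224, 218, 127, 126, 140, 143, 142]
210 [146, 146, 143, 142, 145, 199, 238, 239, 237, 219, 220, 219, 219, 207, 122, 122, 121, 123, 124]
230 [142, 141, 140, 139, 119, 135, 212, 212, 211, 214, 211, 215, 214, 176, 118, 121, 119, 119, 119]
250 [134, 136, 138, 81, 62, 95, 112, 109, 112, 112, 110, 207, 207, 123, 107, 114, 116, 117, 117]
270 [78, 75, 77, 76, 73, 77, 108, 112, 111, 114, 108, 112, 110, 68, 57, 59, 63, 112, 101]
290 [72, 75, 73, 75, 74, 59, 147, 109, 106, 137, 139, 139, 140, 82, 114, 57, 60, 113, 110]
310 [71, 70, 72, 75, 58, 57, 60, 62, 72, 76, 76, 76, 71, 74, 75, 73, 123, 115, 110]
330 [61, 71, 71, 58, 53, 56, 70, 73, 69, 70, 71, 72, 73, 71, 72, 115, 101, 105, 123]
350 [72, 109, 96, 95, 64, 57, 55, 55, 58, 62, 72, 69, 68, 70, 114, 98, 100, 126, 128]
370 [120, 118, 117, 102, 106, 105, 99, 111, 114, 68, 69, 117, 114, 105, 104, 96, 126, 123, 125]
390 [125, 123, 109, 107, 106, 105, 102, 95, 64, 58, 101, 108, 109, 109, 127, 127, 128, 132, 132]
140 (554, 318, 86, 64) (array([ 464.5, -261.8]), 70.5, 42.2, 85.6)
140 (224, 102, 215, 156) (array([519.2, -17.6]), 138.0, 102.1, -80.6)
170 (278, 154, 86, 103) (array([509.4, -17.2]), 72.6, 58.0, 17.7)
200 (279, 155, 84, 100) (array([509.9, -17.4]), 70.8, 57.1, 18.3)
```

```bash
python3 -c "
from h import *
go((491.5,-23.4),28,18.1)"
```

```text
move [-1.000e-01 -2.300e+00  1.426e+02] spin 0.003 deg 0.2
```

>>> apply_moves([
  [0,-2,30,0],
  [0,-2,60,0],
  [0,-2,90,0],
  [0,-2,115,0],
  [0,-2,130,0],
  [0,-2,138,0],
  [0,-2,142,0],
  [0,-2,142,0],
], gripper=76)

```text
time: 23.53
tool_pos: [491.4, -23.2, 28.5]
tool_rot: [-180.0, 0.0, 18.3]
wrist_force: [-0.7, -0.5, -0.5]
opening: 76.0
grasp_force: 0.0
```

>>> apply_moves([
  [0,0,0,0],
  [0,0,0,0],
  [0,0,0,0],
  [0,0,0,0],
  [0,0,0,0],
  [0,0,0,0],
  [0,0,0,0],
  [0,0,0,0],
], gripper=45)

```text
time: 24.2
tool_pos: [493.1, -23.4, 30.8]
tool_rot: [179.8, -0.2, 18.3]
wrist_force: [0.1, -3.3, 6.7]
opening: 55.8
grasp_force: 65.9
```

>>> apply_moves([
  [0,0,-2,0],
  [0,0,-5,0],
  [0,0,-10,0],
  [0,0,-10,0],
  [0,0,-10,0],
])

```text
time: 24.62
tool_pos: [490.5, -22.3, 38.5]
tool_rot: [-180.0, 0.0, 18.3]
wrist_force: [-0.2, 0.7, -6.8]
opening: 56.2
grasp_force: 65.2
```

```bash
python3 -c "
from h import *
go((400,-294),140,-5.1);print(env.state()['wrist_torque'])"
```

```text
move [-171.4  229.4 -101.6] spin 0.409 deg 23.4
[ 0.03373104 -0.1143245   0.00366946]
```

Held (6.8 N). Moving over the riser tray.

>>> apply_moves([
  [0,0,-20,0],
  [0,0,-50,0],
  [0,0,-80,0],
  [-8,11,-101,0.05],
  [-23,31,-101,0.12],
  [-40,54,-101,0.2],
  [-60,80,-101,0.29],
  [-80,107,-101,0.37],
  [-100,134,-101,0.409],
  [-120,161,-101,0.409],
  [-138,185,-101,0.409],
  [-153,205,-101,0.409],
  [-164,220,-101,0.409],
  [-171,229,-101,0.409],
  [-171,229,-101,0.409],
  [-171,229,-101,0.409],
  [-171,229,-101,0.409],
])

```text
time: 26.03
tool_pos: [400.6, -292.4, 139.3]
tool_rot: [-179.9, 0.1, -5.1]
wrist_force: [-0.4, -0.0, -7.2]
opening: 56.0
grasp_force: 68.5
```

Run:
```python
from h import *
import pickle
s=env.state(); im=cams.camera("wrist")[:,:,::-1].copy(); cv2.imwrite("pics/w13.png",im); pickle.dump(s,open("pics/w13.pkl","wb"));print(s['tool_pos'],s['tool_rot'],s['wrist_force'])
y=np.radians(s['tool_rot'][2]); u=np.array([np.cos(y),np.sin(y)]); w=np.array([u[1],-u[0]])
B=lambda p:np.round(np.c_[(p-s['tool_pos'][:2])@u,(p-s['tool_pos'][:2])@w],1)
hsv=cv2.cvtColor(im,cv2.COLOR_BGR2HSV); g=hsv[...,2]
m=cv2.inRange(hsv,(18,60,120),(40,255,255))
for c in cv2.findContours(m,cv2.RETR_EXTERNAL,cv2.CHAIN_APPROX_NONE)[0]:
    if cv2.contourArea(c)>200: print('wood',cv2.boundingRect(c),cv2.approxPolyDP(c,3,True).reshape(-1,2).tolist())
m=((g>165)&(hsv[...,1]<45)).astype(np.uint8)
for c in cv2.findContours(m,cv2.RETR_EXTERNAL,cv2.CHAIN_APPROX_NONE)[0]:
    if cv2.contourArea(c)>400: print('steel',cv2.boundingRect(c),cv2.approxPolyDP(c,3,True).reshape(-1,2).tolist(),B(plane(cv2.approxPolyDP(c,3,True).reshape(-1,2),s['tool_pos'][2]+14,"wrist",s)).tolist())
```

```text
[ 400.63308256 -292.37379947  139.26122088] [-1.79888343e+02  5.23251954e-02 -5.09020773e+00] [-0.39838975 -0.03352918 -7.24857602]
wood (252, 120, 150, 63) [[252, 121], [256, 182], [272, 180], [272, 140], [370, 139], [383, 142], [381, 180], [397, 181], [399, 120]]
steel (240, 189, 167, 123) [[240, 189], [249, 311], [266, 310], [277, 299], [291, 298], [293, 293], [349, 288], [352, 293], [378, 296], [384, 305], [397, 308], [406, 190]] [[54.0, -27.9], [9.4, -27.3], [9.8, -21.1], [14.2, -17.0], [14.6, -11.9], [16.6, -11.1], [18.5, 8.9], [16.6, 10.0], [15.4, 19.4], [11.9, 21.7], [10.7, 26.5], [53.7, 27.1]]
```

Run:
```python
from h import *
import pickle
s=pickle.load(open("pics/w13.pkl","rb"))
y=np.radians(s['tool_rot'][2]); u=np.array([np.cos(y),np.sin(y)]); w=np.array([u[1],-u[0]])
B=lambda p:np.round(np.c_[(p-s['tool_pos'][:2])@u,(p-s['tool_pos'][:2])@w],1)
o=B(plane([(251.5,120),(399.5,119.5),(255.5,181),(397.5,181),(272,140),(383,140)],14,"wrist",s)); print(o.tolist(),'origin x',o[:2,0].mean()-76,o[4:,0].mean()-63,'y',o[:2,1].mean(),o[2:4,1].mean(),o[4:,1].mean())
for h in(10,12,14):print(h,B(plane([(239.5,188.5),(406.5,189)],s['tool_pos'][2]+h,"wrist",s)).tolist())
```

```text
[[77.3, -47.6], [77.6, 49.5], [37.3, -46.9], [37.4, 50.5], [64.6, -34.6], [64.6, 39.3]] origin x 1.4499999999999886 1.5999999999999943 y 0.9499999999999993 1.8000000000000007 2.349999999999998
10 [[53.6, -28.9], [53.4, 28.1]]
12 [[53.9, -28.5], [53.8, 27.7]]
14 [[54.2, -28.1], [54.1, 27.2]]
```

>>> apply_moves([
  [2.7,2,30,0],
  [2.7,2,60,0],
  [2.7,2,85,0],
  [2.7,2,102,0],
  [2.7,2,112,0],
  [2.7,2,117,0],
  [2.7,2,119,0],
  [2.7,2,119,0],
])

```text
time: 26.75
tool_pos: [404.1, -296.3, 21.5]
tool_rot: [180.0, -0.1, -5.1]
wrist_force: [0.1, -0.5, -7.4]
opening: 56.1
grasp_force: 68.5
```

>>> apply_moves([
  [0,0,1,0],
  [0,0,2,0],
  [0,0,2,0],
])

```text
time: 27.0
tool_pos: [404.0, -296.7, 19.9]
tool_rot: [179.9, -0.1, -5.1]
wrist_force: [1.0, 0.1, -6.9]
opening: 55.7
grasp_force: 68.5
```

>>> apply_moves([
  [0,0,1,0],
  [0,0,2,0],
  [0,0,2,0],
])

```text
time: 27.25
tool_pos: [403.2, -296.0, 16.9]
tool_rot: [-180.0, 0.0, -5.1]
wrist_force: [0.2, 0.8, -7.6]
opening: 56.0
grasp_force: 68.5
```

>>> apply_moves([
  [0,0,0.7,0],
  [0,0,1.2,0],
  [0,0,1.2,0],
])

```text
time: 27.5
tool_pos: [403.2, -295.9, 15.5]
tool_rot: [-180.0, 0.0, -5.1]
wrist_force: [0.4, 0.1, -7.6]
opening: 56.1
grasp_force: 68.5
```

>>> apply_moves([
  [0,0,0.7,0],
  [0,0,1.0,0],
  [0,0,1.0,0],
])

```text
time: 27.75
tool_pos: [403.3, -296.1, 15.0]
tool_rot: [-180.0, 0.0, -5.1]
wrist_force: [-1.0, 1.3, -3.8]
opening: 56.0
grasp_force: 68.8
```

>>> apply_moves([
  [0,0,0.6,0],
  [0,0,1.0,0],
  [0,0,1.0,0],
])

```text
time: 28.0
tool_pos: [403.3, -296.1, 14.9]
tool_rot: [-180.0, 0.0, -5.1]
wrist_force: [-4.1, 3.6, 5.3]
opening: 55.8
grasp_force: 69.9
```

>>> apply_moves([
  [0,0,0,0],
  [0,0,0,0],
  [0,0,0,0],
  [0,0,0,0],
  [0,0,0,0],
  [0,0,-10,0],
  [0,0,-30,0],
  [0,0,-60,0],
  [0,0,-95,0],
  [0,0,-130,0],
  [0,0,-165,0],
  [0,0,-190,0],
  [0,0,-190,0],
  [0,0,-190,0],
  [0,0,-190,0],
], gripper=76)

```text
time: 29.25
tool_pos: [402.9, -295.6, 203.5]
tool_rot: [-180.0, 0.0, -5.1]
wrist_force: [0.0, 0.4, -0.2]
opening: 75.8
grasp_force: 0.0
```

Run:
```python
from h import *
s=env.state(); im=cams.camera("wrist")[:,:,::-1].copy(); cv2.imwrite("pics/w14.png",im); print(s['tool_pos'],s['tool_rot'],s['time'])
hsv=cv2.cvtColor(im,cv2.COLOR_BGR2HSV)
y=np.radians(-5.1); u=np.array([np.cos(y),np.sin(y)]); w=np.array([u[1],-u[0]])
for r in (180,220,250): print(r,hsv[r,250:400:6,2].tolist(),hsv[r,250:400:6,1].tolist())
m=cv2.inRange(hsv,(16,50,90),(40,255,255))
cs=[c for c in cv2.findContours(m,cv2.RETR_EXTERNAL,cv2.CHAIN_APPROX_NONE)[0] if cv2.contourArea(c)>2000]
for c in cs: print('wood',cv2.boundingRect(c),rect(c,14,"wrist",s))
for lo in (175,195):
  m=((hsv[...,2]>lo)&(hsv[...,1]<45)).astype(np.uint8)
  for c in cv2.findContours(m,cv2.RETR_EXTERNAL,cv2.CHAIN_APPROX_NONE)[0]:
    if cv2.contourArea(c)>1000: print('steel',lo,cv2.boundingRect(c),rect(c,27,"wrist",s),cv2.approxPolyDP(c,3,True).reshape(-1,2).tolist())
```

```text
[ 402.913576   -295.60066535  203.48863378] [-1.79980420e+02  2.19984139e-02 -5.10905701e+00] 29.25
180 [186, 189, 196, 255, 255, 216, 193, 248, 247, 248, 247, 247, 228, 228, 228, 227, 227, 227, 191, 218, 255, 255, 158, 155, 156] [170, 167, 163, 60, 64, 73, 46, 24, 22, 23, 23, 24, 37, 37, 37, 38, 36, 37, 43, 98, 78, 66, 168, 168, 170]
220 [186, 190, 189, 255, 255, 218, 147, 220, 220, 219, 221, 219, 219, 218, 219, 219, 218, 219, 157, 245, 255, 255, 163, 162, 159] [170, 164, 166, 62, 69, 120, 43, 41, 41, 40, 42, 42, 42, 42, 40, 41, 41, 41, 49, 120, 78, 77, 164, 165, 165]
250 [181, 165, 114, 250, 209, 173, 72, 110, 114, 141, 149, 146, 148, 145, 144, 140, 108, 111, 81, 189, 218, 181, 86, 137, 87] [170, 172, 163, 102, 135, 134, 46, 32, 42, 38, 41, 37, 36, 37, 39, 38, 35, 34, 47, 132, 136, 139, 163, 164, 161]
wood (261, 124, 122, 129) (array([ 422.9, -295.8]), 110.0, 99.5, -5.1)
steel 175 (282, 150, 79, 98) (array([ 417.1, -294.3]), 81.3, 62.9, -5.9) [[289, 150], [288, 171], [282, 175], [289, 179], [291, 247], [336, 236], [355, 242], [360, 152]]
steel 195 (282, 151, 78, 96) (array([ 417.5, -294.3]), 79.6, 62.3, -5.1) [[288, 151], [288, 171], [282, 175], [289, 179], [291, 246], [338, 235], [355, 241], [359, 153]]
```

The riser is in its recess, about 1 mm off centre and square to the tray within 2°. All four pieces are placed and the arm is clear, so I'm handing in.

```bash
python3 -c "
from bench import env
print(env.sign_off())"
```

```text
the job is handed in; nothing more can be done
None
```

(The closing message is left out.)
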